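Pick the split retaining ring out of a scroll-saw table

ROBOT

A 6-joint arm with a two-finger parallel gripper is mounted at the origin on the work surface. World frame = base frame: x ahead of the robot, y to its left, z up, the work surface at z = 0. Lengths are in m, angles in rad, forces in N, time in s.
With the tool pointing down it reaches from about 0.275 to 0.825 m from the base axis. Payload 4.9 kg.
Tool frame: the origin (TCP) lies midway between the tips of the shut fingers; the grasp point (between the pads) lies r.grip_point_offset behind it (r.grip_point_offset is the distance from the TCP to the grasp point, in m); z points along the fingers, y is the line along which they close (so a half turn about z gives the same grasp; the last joint's range is limited). The gripper opens to 85 mm and grips with 20 to 120 N. Pads are 22 mm wide; open, the fingers measure 114 mm over their backs; the gripper's body (76 mm by 85 mm) begins 54 mm behind the grasp point. The pads swing forward as they close: fully open they stand 13 mm farther back than shut.
Start: joints at [1.074, 0.326, -0.193, 1.052, 0, 1.437], TCP at [0.195, 0.514, 0.231] pointing down, gripper open.
Joint ranges: [-2.65, 2.65], [-0.97, 1.79], [-1.3, 1.35], [-1.93, 2.1], [-1.47, 1.37], [-3.14, 3.14]. Speed limits (rad/s): [2.57, 2.57, 3.14, 3.14, 3.14, 3.14].

INTERFACE

Orientations are given as [roll, pitch, yaw] about the fixed x, y, z axes, in that order (R = Rz(yaw) Ry(pitch) Rx(roll)).
In Python, from station import r, vision gives the robot as it stands.
- The arm moves only by the tool move_arm, never from a script. Its argument "rows" is a list of rows, each a list of 3 entries, a list of its own where there are three numbers: the shift along the tool's x, y, z in cm, then the turn, a rotation vector about the tool's x, y, z in rad, then the gripper's target within -1 to 1 (fully open at 1, half-way at 0, shut at -1). A call has 1 to 20 rows; each row is the pose to reach, as a shift and turn from the pose commanded when the call began, along the tool's axes at that moment; what a row does not reach only later rows make up. A row lasts 1/10 s, in which the tool goes at most 50 mm and 8.59 degrees, less where a joint would pass 70% of its speed; a pose out of reach is approached as far as the arm can. A call with a gripper value outside its range is refused whole. The fingers move at their own pace and stop on an object; the grip force is fixed at half the most. Time passes only in rows, so rows that repeat a pose let the fingers close. It gives the time, the measured TCP pose, the force, the opening and the grip force at its end, in the units of the state.
- r.read_state(): the state, without advancing time (a new reading comes with each control period).
- vision.snapshot(name): name is "side" or "top" or "wrist"; returns the picture (480x640x3 uint8, red, green, blue); there is no depth.
- vision.calibration(name): a dict with "fx", "fy", "cx", "cy" (pixels), "position" and "rotation" of the camera in the world; the wrist camera has in their place "hand_eye" (4x4, takes a point from camera to tool coordinates, whose origin is the TCP and whose axes are the flange's). Camera axes: x right, y up, looking along -z (the intrinsics and any distortion apply to the point x, -y, -z); pixel columns grow to the right and rows downward; lengths in m; the calibration is good to about 2 mm. The wrist camera is an equidistant fisheye: a pixel r from the principal point sees the ray r / f radians off the axis. A picture is of the moment at which its call begins: read the wrist's pose just before it. calibration takes no time and is no camera call.
- r.finish_job(): hands the job in; it is judged then, once.
The state is a dict: "t": time; "joint_positions": joint angles; "qvel": joint speeds; "joint_torque": joint torques, N m; "eef_pos": TCP position; "tool_rot": TCP orientation; "force": force on the tool from outside, world axes, zero at the start; "torque": the same for the moment, N m; "gripper_width": finger opening in m; "gripper_force": force on a finger pad.
Only numpy, scipy, OpenCV 4.12 (cv2) and the standard library are available. Lean on these libraries where they do the work, as an engineer would, in place of code of your own. Each camera call takes 0.05 s, during which the arm holds its last target. There are 200 camera calls.

TASK

Take the hooked pick from its stand, work its foot under the free end of the split ring in the saw table and lever that end gently up past the spring catch, without forcing the ring or jabbing the table. Hang the pick back in its stand, then take the ring out of the groove and set it down flat in the parts tray without dropping it. Leave everything else on the bench where it is.

Things in the scene. Friction and masses are not known exactly. Their poses are not given: they have to be found in the camera images.
- saw_table: Scroll-saw table lying fixed on the bench: aluminium disc 190 mm wide with a tail to -x, top face 30 mm up. Round the dark insert in its middle runs a groove (mean radius 42, 10 wide, 8 mm deep) with the split ring in it, top flush, so fingers cannot take it. Origin: underside, below the insert's centre. z up, x to the ring's free end. A fixed stop at the ring's other end keeps it from being pushed round.
- pocket (a point): Point on the floor of the pick pocket, a recess 18 mm wide (x +-9 mm) at the ring's free end, 12.5 mm below the top face, from y -14 to +26 mm; axes as saw_table, so y points along the pocket to the ring. Insert's centre: x -42, y +14 mm. The ring's tip is at y +14 and the wire covers the pocket beyond it, at x 0, leaving 4.5 mm of free height under it.
- catch_block (a point): Steel spring catch, fixed: top of a small block standing 25 mm above the top face, 73 mm out from the insert's centre, 15 degrees round from the ring's end. Its 8 mm ball overhangs the wire there, 11 mm from the tip. About 4 to 8 N upward at the end lifts the wire past the ball; after 8 to 12 mm of lift the ball springs back under the wire and props that end about 14 mm above its seat; the far side stays down in the groove.
- ring_centre (a point): Split retaining ring, rigid, 120 g: bare round steel wire 8 mm thick, circle of 42 mm mean radius (92 mm outside). Point: the ring's centre at half thickness. z: its axis; the wire runs from the free end at angle 0 (its own x axis) counter-clockwise to 309 degrees, the rest is open. After levering it leans, free end up; the wire at angles 30 to 60 degrees then stands clear of the table and can be gripped from above.
- ring_end (a point): Centre of the square lug (8 x 8 x 8 mm, flat front) that ends the wire at the ring's free end, 42 mm from its centre on the ring's x axis, 4 mm behind the lug's front face, which looks to -y. Axes as the ring. Seated, it is 8.5 mm above the pocket's floor.
- ring: The ring again; origin at its centre, level with its underside.
- pick_grip (a point): Hooked pick, 90 g, upright in its stand. Point: centre of its dark wooden handle, 16 x 16 mm square, 60 mm tall. z up, y the way its foot points. Below the handle: a steel collar 36 mm wide, 6 thick; a 6 mm round shank on the axis; a flat steel foot, 3 mm thick, 8 mm wide (x), from 3 mm behind the axis to 9 mm in front of it (+y), its underside 82 to 96 mm below this point: the shank is clamped at a length not known beforehand.
- pick: The pick again; origin on its axis, 96 mm below pick_grip (not at the foot, whose height varies).
- stand_top (a point): Fixed wooden stand 76 x 64 x 62 mm. Point: its top face, on the axis of the hanging pick. An upright slot right through it spans x -7.5 to 7.5 and y -6.5 to 12.5 mm from here. The pick hangs in it by its collar, its foot along this y within 0.03 rad; pick_grip is then 36 mm above this point.
- tray_floor (a point): Grey square parts tray, fixed, 170 x 170 mm outside, walls 4 mm thick and 18 mm high. Point: centre of its inner floor, 4 mm above the bench; x and y along its walls.
- screwdriver: Bystander, not to be disturbed: screwdriver lying on the bench.
- brush: Bystander, not to be disturbed: bench brush lying on the bench.
- glue: Bystander, not to be disturbed: white glue bottle, 56 mm across, 130 mm tall; origin at the centre of its underside.
- offcut: Bystander, not to be disturbed: plywood puzzle-piece offcut, 12 mm thick.
- wedge: Bystander, not to be disturbed: softwood stick 90 x 35 x 18 mm; origin at the centre of its underside.
- tin: Bystander, not to be disturbed: small steel tin, 52 mm across, 45 mm tall; origin at the centre of its underside.
- push_block: Bystander, not to be disturbed: wooden push block 120 x 50 x 30 mm; origin at the centre of its underside.
There are look-alikes about, which are no part of the job. What is shaped like the pick but blue is not meant.

How it is judged:
By the outcome, as a careful person would: the job done as asked, in the order asked, and still so for the second after the job is handed in, with the robot touching nothing.
It also fails if it takes over 72 s, if anything falls off the work surface, if the arm or the gripper's body presses on something with over 40 N, if the wrist force passes 120 N, or if a joint passes its speed limit or range.

## Working session

There is one attempt and no reset: what is moved stays moved. The work goes in short steps, Python scripts to look and compute and a tool call to move; the robot and the scene stay as the last step left them, time stands still between calls to the robot, and variables do not carry over. Pictures are saved under pics/ and viewed, at most 10 in all, crops included, and the job is handed in when it is done.

Besides the shell and the picture viewer there is one more tool, called after "Call:" as a command line: name --argument value ..., lists and objects as JSON in quotes. move_arm: Moves the arm, as the interface text tells. Its arguments: {"type":"object","properties":{"rows":{"type":"array"}},"required":["rows"]}

```bash
ls; mkdir -p pics
python3 - <<'E'
from station import r, vision
import cv2
for n in("top","side"):
    cv2.imwrite(f"pics/{n}0.png",vision.snapshot(n)[:,:,::-1])
    print(vision.calibration(n))
print(vision.calibration("wrist"),r.grip_point_offset)
print(r.read_state())
E
```

```text
pics
{'fx': 480.09941872939794, 'fy': 480.09941872939794, 'cx': 316.3009863263994, 'cy': 237.10702842989505, 'position': array([0.44927475, 0.01905728, 1.24636801]), 'rotation': array([ 1.35945372e-01,  1.15525577e-03, -1.57952033e+00])}
{'fx': 615.5321921025019, 'fy': 615.5321921025019, 'cx': 322.9052199140294, 'cy': 240.1356623786198, 'position': array([ 0.07445978, -0.71960288,  0.97125849]), 'rotation': array([ 0.78844646, -0.0057908 , -0.59633458])}
{'fx': 371.64829954431775, 'fy': 371.64829954431775, 'cx': 320.2725837631187, 'cy': 238.04951634710224, 'hand_eye': array([[-1.54638362e-04,  9.51995347e-01,  3.06112456e-01,
         7.84223110e-02],
       [ 9.99999962e-01,  2.17040203e-04, -1.69816371e-04,
        -1.87848629e-04],
       [-2.28103104e-04,  3.06112419e-01, -9.51995344e-01,
        -1.43152496e-01],
       [ 0.00000000e+00,  0.00000000e+00,  0.00000000e+00,
         1.00000000e+00]])} 0.0187
{'t': 0.1, 'joint_positions': array([ 1.07378103e+00,  3.26867908e-01, -1.93461651e-01,  1.05197211e+00,
        1.41785697e-06,  1.43657850e+00]), 'qvel': array([ 0.00066189, -0.00265157,  0.00184407,  0.00081481,  0.00122554,
       -0.00031668]), 'joint_torque': array([ 2.68626873e-04, -4.44240153e+01,  2.63038391e+01,  7.91628059e-03,
       -2.13918802e-04,  1.24759100e-05]), 'eef_pos': array([0.19494914, 0.51375944, 0.23058957]), 'tool_rot': array([-3.14010104e+00, -2.02842268e-04,  2.77879503e+00]), 'force': array([ 0.28062328, -0.51090721, -0.37952376]), 'torque': array([-0.05461174, -0.0056748 , -0.00062386]), 'gripper_force': 0.0, 'gripper_width': 0.08594588946461046}
```

View pics/top0.png

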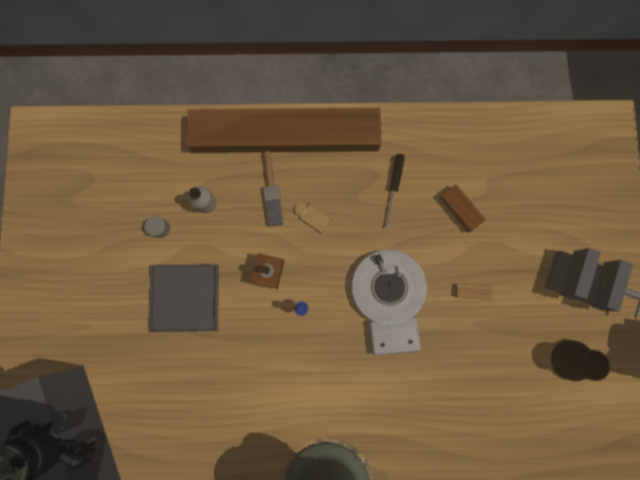

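View pics/side0.png

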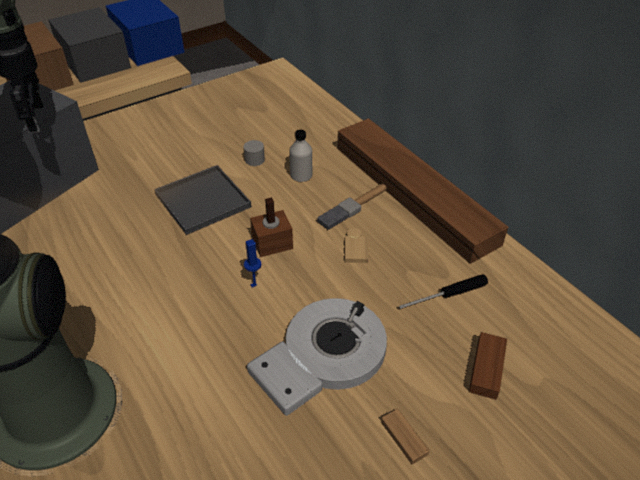

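The overhead view shows the table insert at about (390,287) with the catch at (378,262). The stand with the pick is at (265,271), the blue look-alike at (300,308) and the tray at (184,298).

```bash
cat > h.py <<'E'
import numpy as np, cv2
from scipy.spatial.transform import Rotation as R
from station import r, vision
def campose(n,st=None):
    c=vision.calibration(n)
    if n=="wrist":
        st=st or r.read_state()
        T=np.eye(4);T[:3,:3]=R.from_euler('xyz',st['tool_rot']).as_matrix();T[:3,3]=st['eef_pos']
        M=T@c['hand_eye'];return c,M[:3,:3],M[:3,3]
    return c,R.from_euler('xyz',c['rotation']).as_matrix(),np.array(c['position'])
def ray(n,u,v,st=None):
    c,Rm,p=campose(n,st)
    x=(u-c['cx'])/c['fx'];y=(v-c['cy'])/c['fy']
    if n=="wrist":
        t=np.hypot(x,y);s=np.sin(t)/max(t,1e-9);d=np.array([x*s,-y*s,-np.cos(t)])
    else: d=np.array([x,-y,-1])
    return p,Rm@d
def onz(n,u,v,z,st=None):
    p,d=ray(n,u,v,st);return p+d*(z-p[2])/d[2]
def proj(n,P,st=None):
    c,Rm,p=campose(n,st)
    q=Rm.T@(np.asarray(P,float)-p);q=np.array([q[0],-q[1],-q[2]])
    if n=="wrist":
        h=np.hypot(q[0],q[1]);t=np.arctan2(h,q[2]);s=t/max(h,1e-9)
        return np.array([c['cx']+c['fx']*q[0]*s,c['cy']+c['fy']*q[1]*s])
    return np.array([c['cx']+c['fx']*q[0]/q[2],c['cy']+c['fy']*q[1]/q[2]])
def shift(P,yaw_tool=None):
    "world target TCP -> shift in tool cm"
    st=r.read_state();Rm=R.from_euler('xyz',st['tool_rot'])
    return Rm.inv().apply(np.asarray(P)-st['eef_pos'])*100
E
python3 - <<'E'
from h import *
im=cv2.imread("pics/top0.png")
a=cv2.resize(im[235:305,225:315],(630,490),interpolation=3)  # unused scale 7
b=cv2.resize(im[240:360,340:440],(500,600),interpolation=3)
a=cv2.resize(im[240:320,232:292],(300,400),interpolation=3)
o=np.zeros((600,800,3),np.uint8);o[:400,:300]=a;o[:,300:]=b
o=cv2.convertScaleAbs(o,alpha=1.6);cv2.imwrite("pics/crop0.png",o)
for nm,u,v,z in[("insert",390,287,.03),("tail",396,338,.03),("stand",266,272,.062),("tray",184,298,.004),("blue",301,309,.03)]:print(nm,onz("top",u,v,z).round(4))
for c in[(151,266),(217,265),(217,330),(151,331)]:print(onz("top",*c,.018).round(4))
E
```

```text
insert [ 0.4871 -0.1657  0.03  ]
tail [ 0.3608 -0.1768  0.03  ]
stand [0.5256 0.1438 0.062 ]
tray [0.4644 0.3601 0.004 ]
blue [0.4342 0.0589 0.03  ]
[0.5464 0.4432 0.018 ]
[0.5474 0.2741 0.018 ]
[0.3836 0.2709 0.018 ]
[0.3826 0.437  0.018 ]
```

View pics/crop0.png

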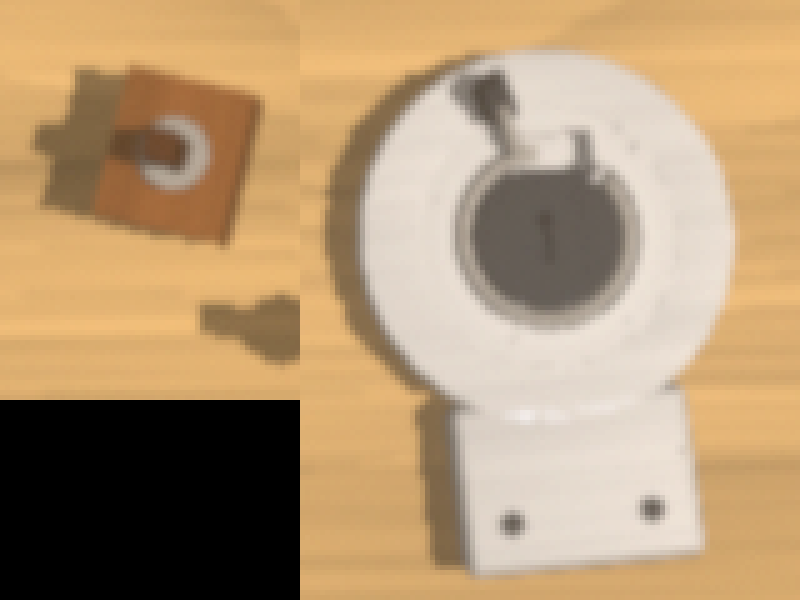

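The zoom shows the ring's free end and pick pocket at the table's world +x side, with the pocket notch at about (580,150) in the crop. The stand is rotated by roughly -12°. I'll move over the stand for a wrist view.

Call:
move_arm --rows '[[[-44, -22.9, 5], [0, 0, 0], 1], [[-44, -22.9, 5], [0, 0, 0], 1], [[-44, -22.9, 5], [0, 0, 0], 1], [[-44, -22.9, 5], [0, 0, 0], 1], [[-44, -22.9, 5], [0, 0, 0], 1], [[-44, -22.9, 5], [0, 0, 0], 1], [[-44, -22.9, 5], [0, 0, 0], 1], [[-44, -22.9, 5], [0, 0, 0], 1], [[-44, -22.9, 5], [0, 0, 0], 1], [[-44, -22.9, 5], [0, 0, 0], 1], [[-44, -22.9, 5], [0, 0, 0], 1], [[-44, -22.9, 5], [0, 0, 0], 1], [[-44, -22.9, 5], [0, 0, 0], 1], [[-44, -22.9, 5], [0, 0, 0], 1]]'

```text
t: 1.5
eef_pos: [0.5243, 0.1451, 0.1814]
tool_rot: [-3.142, -0.0, 2.781]
force: [-0.7, 1.2, 0.4]
gripper_width: 0.0856
gripper_force: 0.0
```

Run:
```python
from h import *
import pickle
st=r.read_state();pickle.dump(st,open("st1.pkl","wb"));print(st['eef_pos'],st['tool_rot'],st['force'],st['t'])
im=vision.snapshot("wrist")[:,:,::-1];cv2.imwrite("pics/w1.png",im)
c=proj("wrist",[.525,.144,.062],st).round();print(c)
x,y=c.astype(int);x=np.clip(x,120,520);y=np.clip(y,90,390)
cv2.imwrite("pics/w1c.png",cv2.convertScaleAbs(cv2.resize(im[y-90:y+90,x-120:x+120],(800,600),interpolation=3),alpha=1.5));print(x-120,y-90)
```

```text
[0.52432809 0.14506912 0.18136988] [-3.14154456e+00 -4.64231331e-04  2.78074386e+00] [-0.65366044  1.21435323  0.37604156] 1.5
[319. 232.]
199 142
```

View pics/w1c.png

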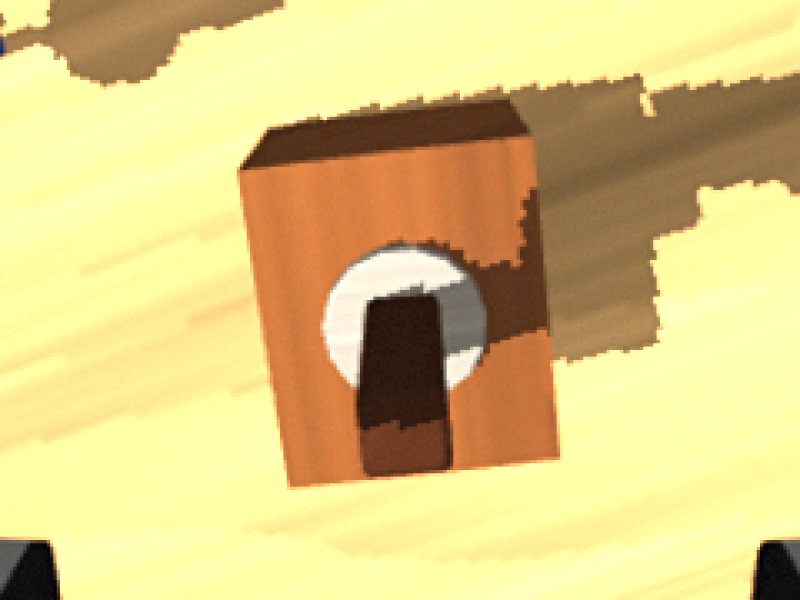

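The stand top's corners in the crop are about (240,170), (533,135), (560,458) and (290,488). The collar is centred near (405,325) and the handle top near (407,447).

Run:
```python
from h import *
import pickle
st=pickle.load(open("st1.pkl","rb"))
f=lambda u,v,z:onz("wrist",199+u*.3,142+v*.3,z,st)
C=[f(*p,.062) for p in[(240,170),(533,135),(560,458),(290,488)]]
for i in range(4):
    d=C[(i+1)%4]-C[i];print(C[i].round(4),np.linalg.norm(d).round(4),np.arctan2(d[1],d[0]).round(3))
print("ctr",np.mean(C,0))
print("collar",f(405,325,.068),"top",f(407,447,.128))
H=[f(*p,.128) for p in[(362,425),(446,418),(452,468),(368,475)]];print(np.round(H,4))
```

```text
[0.4853 0.1216 0.062 ] 0.0637 1.329
[0.5005 0.1834 0.062 ] 0.076 -0.247
[0.5742 0.1649 0.062 ] 0.0636 -1.811
[0.5591 0.1031 0.062 ] 0.0761 2.896
ctr [0.52979444 0.14326625 0.062     ]
collar [0.52911978 0.14328035 0.068     ] top [0.53172223 0.1426196  0.128     ]
[[0.5251 0.1368 0.128 ]
 [0.529  0.1508 0.128 ]
 [0.5383 0.1485 0.128 ]
 [0.5343 0.1344 0.128 ]]
```

The stand measures 64 x 76 mm, as it should, and its long axis lies at -0.247 rad. I'll descend and grip the handle.

Call:
move_arm --rows '[[[-0.6, 0, 3], [0, 0, -0.114], 1], [[-0.6, 0, 6], [0, 0, -0.114], 1], [[-0.6, 0, 9], [0, 0, -0.114], 1], [[-0.6, 0, 10.2], [0, 0, -0.114], 1], [[-0.6, 0, 10.2], [0, 0, -0.114], 1], [[-0.6, 0, 10.2], [0, 0, -0.114], -1], [[-0.6, 0, 10.2], [0, 0, -0.114], -1], [[-0.6, 0, 10.2], [0, 0, -0.114], -1], [[-0.6, 0, 10.2], [0, 0, -0.114], -1], [[-0.6, 0, 10.2], [0, 0, -0.114], -1], [[-0.6, 0, 10.2], [0, 0, -0.114], -1], [[-0.6, 0, 10.2], [0, 0, -0.114], -1], [[-0.6, 0, 10.2], [0, 0, -0.114], -1]]'

```text
t: 2.85
eef_pos: [0.5314, 0.1419, 0.08]
tool_rot: [3.141, 0.001, 2.893]
force: [-1.5, 0.9, 5.4]
gripper_width: 0.0152
gripper_force: 58.6
```

Call:
move_arm --rows '[[[0, 0, -1], [0, 0, 0], -1], [[0, 0, -2], [0, 0, 0], -1], [[0, 0, -4], [0, 0, 0], -1], [[0, 0, -6], [0, 0, 0], -1], [[0, 0, -8], [0, 0, 0], -1], [[0, 0, -10], [0, 0, 0], -1], [[0, 0, -10], [0, 0, 0], -1], [[0, 0, -10], [0, 0, 0], -1]]'

```text
t: 3.65
eef_pos: [0.531, 0.1419, 0.1795]
tool_rot: [3.141, 0.001, 2.893]
force: [0.2, -1.2, -1.3]
gripper_width: 0.0158
gripper_force: 58.5
```

Run:
```python
from h import *
import pickle
st=r.read_state();pickle.dump(st,open("st2.pkl","wb"));print(st['eef_pos'],st['tool_rot'],st['force'],st['t'])
im=vision.snapshot("wrist")[:,:,::-1];cv2.imwrite("pics/w2.png",im)
s=vision.snapshot("side")[:,:,::-1];cv2.imwrite("pics/s2.png",s)
e=np.array(st['eef_pos'])
c=proj("side",e-[0,0,.05]).astype(int);w=proj("wrist",e-[0,0,.05],st).astype(int);print(c,w)
o=np.zeros((600,800,3),np.uint8)
x0,y0=c[0]-40,c[1]-60;o[:,:400]=cv2.resize(s[y0:y0+120,x0:x0+80],(400,600),interpolation=3)
x1,y1=w[0]-60,min(w[1]-90,300);o[:,400:]=cv2.resize(im[y1:y1+180,x1:x1+120],(400,600),interpolation=3)
print(x0,y0,x1,y1)
cv2.imwrite("pics/c2.png",cv2.convertScaleAbs(o,alpha=1.8))
```

```text
[0.5310409  0.14185435 0.17948575] [3.14124737e+00 8.40352785e-04 2.89276768e+00] [ 0.19160066 -1.18322882 -1.29760487] 3.65
[269 198] [320 265]
229 138 260 175
```

View pics/c2.png

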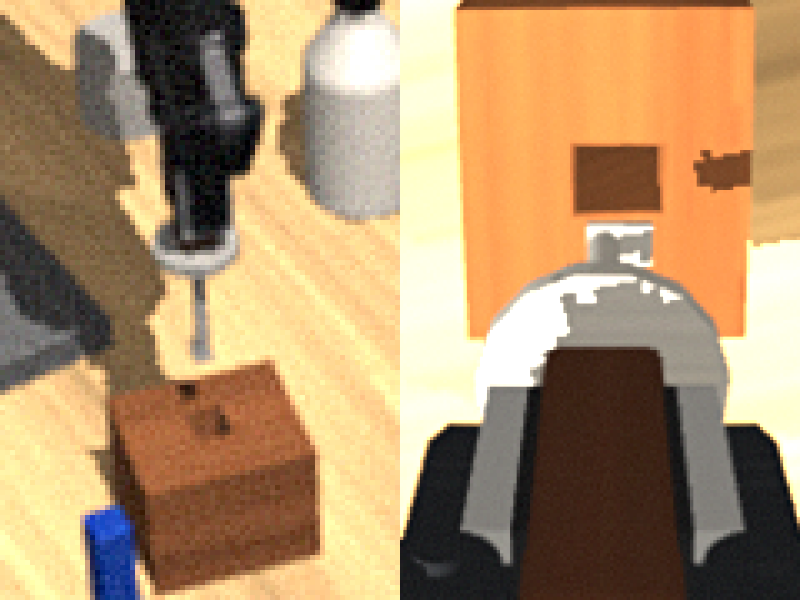

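The pick is in hand. In the wrist half (right) the foot spans x 588–653 and y 222–265 and points right, i.e. tool +y, so away from the camera there is no reversal. In the side half (left) the foot's bottom is at about (200,358).

Run:
```python
from h import *
import pickle
st=pickle.load(open("st2.pkl","rb"));T=R.from_euler('xyz',st['tool_rot']);e=np.array(st['eef_pos'])
def tr(u,v):
    p,d=ray("wrist",260+(u-400)*.3,175+v*.3,st);return T.inv().apply(p-e)*1e3,T.inv().apply(d)
def atz(u,v,z):
    p,d=tr(u,v);return p+d*(z-p[2])/d[2]
for z in(11.3,17.3): print("collar far",z,atz(607,263,z).round(1),"L",atz(478,385,z).round(1),"R",atz(727,385,z).round(1))
for z in range(58,82,3): print(z,"foot UL",atz(588,222,z)[:2].round(1),"UR",atz(653,222,z)[:2].round(1),"shank",atz(604,235,z)[:2].round(1))
for z in np.arange(.09,.13,.004):
    print(z.round(3),((proj("side",[e[0],e[1],z])-[229,138])/.2).round(0),((proj("side",e+T.apply([0,.009,.1795-z]))-[229,138])/.2).round(0))
print("collar side",((proj("side",e-[0,0,.0143])-[229,138])/.2).round(0))
S=[onz("wrist",260+(u-400)*.3,175+v*.3,.062,st) for u,v in[(574,144),(660,147),(661,212),(573,211)]]
print("slot",np.round(S,4)); m=np.mean(S,0);y=np.array([np.cos(1.3225),np.sin(1.3225),0]);print("axis",m-y*.003)
```

```text
collar far 11.3 [21.4  0.6 11.3] L [  3.3 -17.2  11.3] R [ 3.3 17.3 11.3]
collar far 17.3 [19.2  0.7 17.3] L [  0.4 -17.9  17.3] R [ 0.4 18.  17.3]
58 foot UL [11.6 -2.4] UR [11.6  8.8] shank [9.3 0.4]
61 foot UL [10.6 -2.4] UR [10.6  8.9] shank [8.2 0.4]
64 foot UL [ 9.6 -2.4] UR [9.6 9. ] shank [7.2 0.4]
67 foot UL [ 8.6 -2.5] UR [8.6 9.2] shank [6.2 0.4]
70 foot UL [ 7.6 -2.5] UR [7.6 9.3] shank [5.2 0.4]
73 foot UL [ 6.6 -2.5] UR [6.6 9.4] shank [4.1 0.4]
76 foot UL [ 5.7 -2.6] UR [5.6 9.6] shank [3.1 0.4]
79 foot UL [ 4.7 -2.6] UR [4.7 9.7] shank [2.1 0.4]
0.09 [208. 373.] [202. 359.]
0.094 [208. 366.] [202. 352.]
0.098 [207. 359.] [201. 345.]
0.102 [207. 352.] [201. 338.]
0.106 [206. 345.] [200. 331.]
0.11 [206. 337.] [200. 324.]
0.114 [205. 330.] [199. 317.]
0.118 [204. 323.] [199. 310.]
0.122 [204. 316.] [198. 303.]
0.126 [203. 309.] [197. 295.]
0.13 [203. 301.] [197. 288.]
collar side [198. 236.]
slot [[0.5202 0.1385 0.062 ]
 [0.5255 0.1564 0.062 ]
 [0.54   0.1532 0.062 ]
 [0.535  0.1344 0.062 ]]
axis [0.52943832 0.14271274 0.062     ]
```

Call:
move_arm --rows '[[[-2, -5, 0], [0, 0, 0], -1], [[-4, -9, 0], [0, 0, -0.1], -1], [[-6, -13, 0], [0, 0, -0.2], -1], [[-8, -17, 0], [0, 0, -0.3], -1], [[-10, -21, 0], [0, 0, -0.337], -1], [[-11.4, -25, 1], [0, 0, -0.337], -1], [[-12.4, -29, 2], [0, 0, -0.337], -1], [[-12.4, -29, 2], [0, 0, -0.337], -1], [[-12.4, -29, 2], [0, 0, -0.337], -1], [[-12.4, -29, 2], [0, 0, -0.337], -1]]'

```text
t: 4.75
eef_pos: [0.5792, -0.1687, 0.1586]
tool_rot: [3.14, -0.001, -3.053]
force: [0.4, 0.3, -0.8]
gripper_width: 0.0155
gripper_force: 58.9
```

Run:
```python
from h import *
import pickle
st=r.read_state();pickle.dump(st,open("st3.pkl","wb"));print(st['eef_pos'],st['tool_rot'],st['force'],st['t'])
im=vision.snapshot("wrist")[:,:,::-1];cv2.imwrite("pics/w3.png",im)
print(proj("wrist",[.487,-.166,.03],st),proj("wrist",[.53,-.176,.03],st))
x,y=proj("wrist",[.515,-.166,.03],st).astype(int);x0=x-120;y0=min(max(y-90,0),300);print(x0,y0)
cv2.imwrite("pics/w3c.png",cv2.convertScaleAbs(cv2.resize(im[y0:y0+180,x0:x0+240],(800,600),interpolation=3),alpha=1.2))
```

```text
[ 0.57915754 -0.16870616  0.15861253] [ 3.14037861e+00 -1.24920611e-03 -3.05265223e+00] [ 0.3770211   0.31119503 -0.84521511] 4.75
[335.38166857 104.85679122] [316.25188051 161.96756636]
211 52
```

View pics/w3c.png

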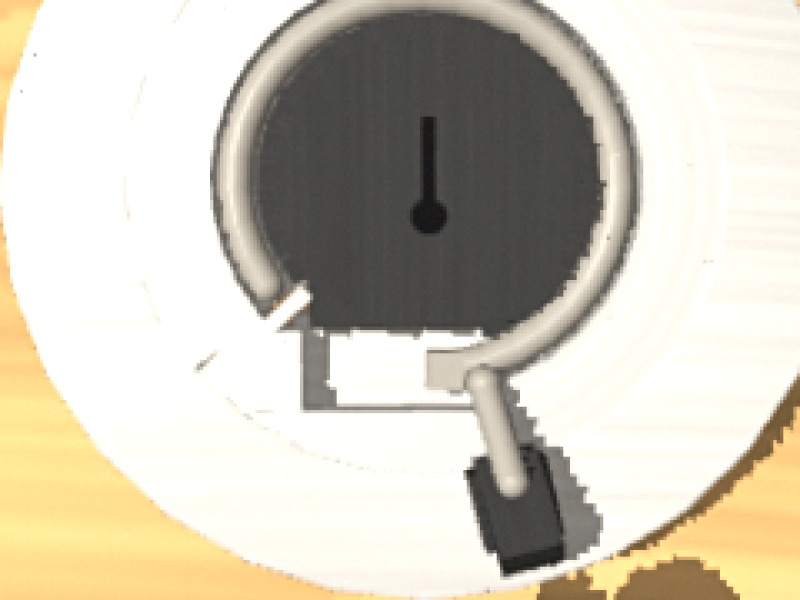

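The wrist view shows the lug's front face at crop x=427, y 351–390. The pocket's outer-left corner is at (303,410), and the catch ball sits at (482,378) on the wire.

Run:
```python
from h import *
import pickle
st=pickle.load(open("st3.pkl","rb"))
f=lambda u,v,z=.03:onz("wrist",211+u*.3,52+v*.3,z,st)
a,b=f(427,351),f(427,390);print("lug front",a,b,np.linalg.norm(a-b),(a+b)/2)
c=f(303,410);d=f(470,408);dv=d-c;print("corner",c,"edge yaw",np.arctan2(dv[1],dv[0])-np.pi/2, "lugyaw",np.arctan2(*(b-a)[[1,0]]))
s=f(428,115);e=f(428,215);dv=e-s;print("slot",s,e,"yaw",np.arctan2(dv[1],dv[0]))
pts=np.array([f(*p)[:2] for p in[(212,180),(638,190),(228,250),(222,125),(628,120),(600,275)]])
x=np.linalg.lstsq(np.c_[2*pts,np.ones(6)],(pts**2).sum(1),rcond=None)[0];print("groove",x[:2],np.sqrt(x[2]+x[:2]@x[:2]))
R_=np.array([f(*p)[:2] for p in[(5,170),(90,430),(200,535),(30,320),(330,585),(700,510)]])
x=np.linalg.lstsq(np.c_[2*R_,np.ones(6)],(R_**2).sum(1),rcond=None)[0];print("disc",x[:2],np.sqrt(x[2]+x[:2]@x[:2]))
th=.088
for th in(.08,.088,.1):
    M=np.array([[np.cos(th),-np.sin(th)],[np.sin(th),np.cos(th)]])
    print(th,"pocket from corner",c[:2]-M@[.009,-.014],"from lug",((a+b)/2)[:2]-M@[0,.010],"centre pred",((a+b)/2)[:2]-M@[.042,-.004])
```

```text
lug front [ 0.52504133 -0.15970306  0.03      ] [ 0.53366877 -0.1588583   0.03      ] 0.00866869394135067 [ 0.52935505 -0.15928068  0.03      ]
corner [ 0.54054144 -0.18568415  0.03      ] edge yaw 0.10279324822060931 lugyaw 0.09760485442577556
slot [ 0.4732534 -0.1643636  0.03     ] [ 0.4952103  -0.16233561  0.03      ] yaw 0.09210098836829224
groove [ 0.48478622 -0.16379847] 0.04581009098019251
disc [ 0.48640832 -0.16062013] 0.09568627679525235
0.08 pocket from corner [ 0.53045142 -0.17244816] from lug [ 0.5301542  -0.16924869] centre pred [ 0.48716972 -0.15864989]
0.088 pocket from corner [ 0.53034586 -0.1725293 ] from lug [ 0.53023391 -0.16924198] centre pred [ 0.48716602 -0.15898739]
0.1 pocket from corner [ 0.53018874 -0.17265259] from lug [ 0.53035338 -0.16923072] centre pred [ 0.48716554 -0.15949366]
```

Call:
move_arm --rows '[[[2, -0.16, 0], [0, 0, 0], -1], [[4.7, -0.16, 0], [0, 0, 0], -1], [[4.7, -0.16, 0], [0, 0, 0], -1], [[4.7, -0.16, 1.5], [0, 0, 0], -1], [[4.7, -0.16, 3], [0, 0, 0], -1], [[4.7, -0.16, 3.9], [0, 0, 0], -1], [[4.7, -0.16, 3.9], [0, 0, 0], -1], [[4.7, -0.16, 3.9], [0, 0, 0], -1], [[4.7, -0.16, 3.9], [0, 0, 0], -1]]'

```text
t: 5.7
eef_pos: [0.5337, -0.1755, 0.121]
tool_rot: [-3.141, 0.001, -3.053]
force: [0.0, 0.6, -1.7]
gripper_width: 0.015
gripper_force: 59.0
```

Run:
```python
from h import *
import pickle
st=r.read_state();pickle.dump(st,open("st4.pkl","wb"));print(st['eef_pos'],st['tool_rot'],st['force'],st['t'])
im=vision.snapshot("wrist")[:,:,::-1];cv2.imwrite("pics/w4.png",im)
s=vision.snapshot("side")[:,:,::-1];cv2.imwrite("pics/s4.png",s)
e=np.array(st['eef_pos'])
c=proj("side",e-[0,0,.06]).astype(int);w=proj("wrist",e-[0,0,.06],st).astype(int);print(c,w)
o=np.zeros((600,800,3),np.uint8)
x0,y0=c[0]-30,c[1]-45;o[:,:400]=cv2.resize(s[y0:y0+90,x0:x0+60],(400,600),interpolation=3)
x1,y1=w[0]-40,w[1]-75;o[:,400:]=cv2.resize(im[y1:y1+120,x1:x1+80],(400,600),interpolation=3)
print(x0,y0,x1,y1)
cv2.imwrite("pics/c4.png",cv2.convertScaleAbs(o,alpha=1.2))
for z in(.0225,.03,.04,.05):print(z,(proj("side",[.5294,-.1593,z])-[x0,y0])*400/60)
```

```text
[ 0.53367735 -0.17549811  0.12099931] [-3.14098093e+00  1.09625782e-03 -3.05297199e+00] [ 0.00216624  0.55829186 -1.67443815] 5.7
[360 319] [320 259]
330 274 280 184
0.0225 [148.46176184 352.77312328]
0.03 [149.49533232 336.78280955]
0.04 [150.88799722 315.23696519]
0.05 [152.29759298 293.42918449]
```

View pics/c4.png

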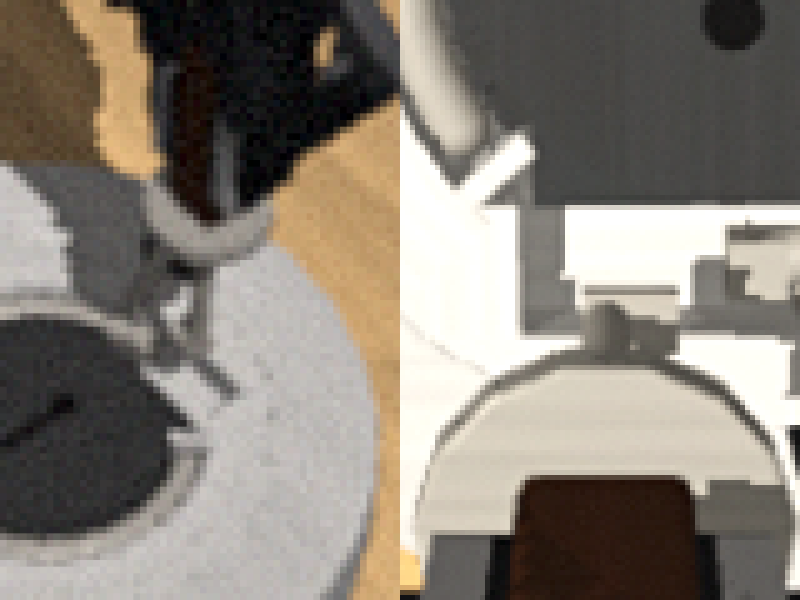

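The wrist half shows the foot with its toe at x≈680 and the lug front at x≈727, and the foot is lined up with the lug. The handle–collar junction is at row 480, and the collar's upper and lower edges are at rows 362 and 348.

Run:
```python
from h import *
import pickle
st=pickle.load(open("st4.pkl","rb"));T=R.from_euler('xyz',st['tool_rot']);e=np.array(st['eef_pos'])
def atz(u,v,z):
    p,d=ray("wrist",280+(u-400)*.2,184+v*.2,st);p=T.inv().apply(p-e)*1e3;d=T.inv().apply(d);return (p+d*(z-p[2])/d[2]).round(1)
dz=.7
for d in(-1,0,1,2):print(d,"handle-8",atz(605,480,12+d)[:2]-[8,0],"collar top-18",atz(605,364,12+d)-[18,0,0],"collar bot-18",atz(605,348,18+d)-[18,0,0])
for z in range(62,80,2):print(z,"foot bottom edge x-4",atz(580,286,z)[:2]-[4,0],atz(680,286,z)[:2],"top edge",atz(630,293,z-3)[0]-4)
zl=(e[2]-.03)*1e3
print("lug front",atz(727,228,zl),atz(727,297,zl),"pocket L corner",atz(520,335,zl))
```

```text
-1 handle-8 [0.9 0.2] collar top-18 [ 2.2  0.2 11. ] collar bot-18 [ 1.5  0.2 17. ]
0 handle-8 [0.5 0.2] collar top-18 [ 1.8  0.2 12. ] collar bot-18 [ 1.1  0.2 18. ]
1 handle-8 [0.  0.2] collar top-18 [ 1.4  0.2 13. ] collar bot-18 [ 0.8  0.2 19. ]
2 handle-8 [-0.4  0.2] collar top-18 [ 1.1  0.2 14. ] collar bot-18 [ 0.4  0.2 20. ]
62 foot bottom edge x-4 [ 6.6 -2.6] [10.6  9. ] top edge 6.699999999999999
64 foot bottom edge x-4 [ 5.9 -2.6] [9.9 9.1] top edge 6.1
66 foot bottom edge x-4 [ 5.3 -2.7] [9.3 9.2] top edge 5.4
68 foot bottom edge x-4 [ 4.6 -2.7] [8.6 9.3] top edge 4.699999999999999
70 foot bottom edge x-4 [ 3.9 -2.7] [7.9 9.4] top edge 4.1
72 foot bottom edge x-4 [ 3.3 -2.7] [7.3 9.5] top edge 3.4000000000000004
74 foot bottom edge x-4 [ 2.6 -2.8] [6.6 9.5] top edge 2.7
76 foot bottom edge x-4 [ 2.  -2.8] [6.  9.6] top edge 2.0
78 foot bottom edge x-4 [ 1.3 -2.8] [5.3 9.7] top edge 1.4000000000000004
lug front [ 9.  16.4 91. ] [-0.6 16.6 91. ] pocket L corner [ -5.9 -11.   91. ]
```

Call:
move_arm --rows '[[[0.2, 0, 0.5], [0, 0, 0], -1], [[0.2, 0, 1], [0, 0, 0], -1], [[0.2, 0, 1.5], [0, 0, 0], -1], [[0.2, 0, 2], [0, 0, 0], -1], [[0.2, 0, 2.2], [0, 0, 0], -1], [[0.2, 0, 2.3], [0, 0, 0], -1], [[0.2, 0, 2.4], [0, 0, 0], -1], [[0.2, 0, 2.4], [0, 0, 0], -1], [[0.2, 0, 2.4], [0, 0, 0], -1]]'

```text
t: 6.7
eef_pos: [0.5311, -0.1757, 0.0964]
tool_rot: [-3.141, 0.0, -3.053]
force: [-0.5, 0.3, -0.9]
gripper_width: 0.0154
gripper_force: 59.0
```

Call:
move_arm --rows '[[[0, 0, 0.05], [0, 0, 0], -1], [[0, 0, 0.1], [0, 0, 0], -1], [[0, 0, 0.15], [0, 0, 0], -1], [[0, 0, 0.15], [0, 0, 0], -1]]'

```text
t: 7.1
eef_pos: [0.5309, -0.1756, 0.0947]
tool_rot: [3.142, -0.0, -3.053]
force: [0.4, 0.5, -1.5]
gripper_width: 0.0152
gripper_force: 59.0
```

Call:
move_arm --rows '[[[0, 0, 0.05], [0, 0, 0], -1], [[0, 0, 0.1], [0, 0, 0], -1], [[0, 0, 0.1], [0, 0, 0], -1], [[0, 0, 0.1], [0, 0, 0], -1]]'

```text
t: 7.5
eef_pos: [0.531, -0.1757, 0.0938]
tool_rot: [-3.142, 0.0, -3.053]
force: [0.0, 0.3, -0.5]
gripper_width: 0.015
gripper_force: 59.2
```

Call:
move_arm --rows '[[[0, 0, 0.05], [0, 0, 0], -1], [[0, 0, 0.1], [0, 0, 0], -1], [[0, 0, 0.1], [0, 0, 0], -1], [[0, 0, 0.1], [0, 0, 0], -1]]'

```text
t: 7.9
eef_pos: [0.5312, -0.1758, 0.0937]
tool_rot: [-3.141, 0.001, -3.053]
force: [-2.0, 0.5, 6.0]
gripper_width: 0.0151
gripper_force: 60.1
```

Contact came at TCP z ≈ 0.0937, at 6 N. I'll back off to about 0.7 mm clearance, then advance under the lug.

Call:
move_arm --rows '[[[0, 0, -0.05], [0, 0, 0], -1], [[0, 0, -0.1], [0, 0, 0], -1], [[0, 0, -0.14], [0, 0, 0], -1], [[0, 0, -0.14], [0, 0, 0], -1], [[0, 0, -0.14], [0, 0, 0], -1]]'

```text
t: 8.4
eef_pos: [0.5309, -0.1756, 0.094]
tool_rot: [3.141, -0.0, -3.053]
force: [0.2, -0.8, -1.0]
gripper_width: 0.0153
gripper_force: 59.0
```

Call:
move_arm --rows '[[[0, 0.1, -0.03], [0, 0, 0], -1], [[0, 0.25, -0.03], [0, 0, 0], -1], [[0, 0.4, -0.03], [0, 0, 0], -1], [[0, 0.55, -0.03], [0, 0, 0], -1], [[0, 0.7, -0.03], [0, 0, 0], -1], [[0, 0.8, -0.03], [0, 0, 0], -1], [[0, 0.9, -0.03], [0, 0, 0], -1], [[0, 0.9, -0.03], [0, 0, 0], -1]]'

```text
t: 9.2
eef_pos: [0.5302, -0.1666, 0.0945]
tool_rot: [3.142, -0.0, -3.053]
force: [0.2, 0.9, -1.6]
gripper_width: 0.0152
gripper_force: 59.0
```

Call:
move_arm --rows '[[[0, 0.08, 0], [0, 0, 0], -1], [[0, 0.16, 0], [0, 0, 0], -1], [[0, 0.23, 0], [0, 0, 0], -1], [[0, 0.23, 0], [0, 0, 0], -1], [[0, 0.23, 0], [0, 0, 0], -1]]'

```text
t: 9.7
eef_pos: [0.53, -0.1644, 0.0945]
tool_rot: [-3.142, -0.0, -3.053]
force: [0.2, 0.2, -0.3]
gripper_width: 0.0151
gripper_force: 59.0
```

Run:
```python
from h import *
st=r.read_state();print(st['force'],st['eef_pos'])
im=vision.snapshot("wrist")[:,:,::-1];cv2.imwrite("pics/w5.png",im)
e=np.array(st['eef_pos']);w=proj("wrist",e-[0,0,.06],st).astype(int);x1,y1=w[0]-60,w[1]-80
cv2.imwrite("pics/c5.png",cv2.convertScaleAbs(cv2.resize(im[y1:y1+120,x1:x1+120],(600,600),interpolation=3),alpha=1.1))
```

```text
[ 0.23718989  0.23270489 -0.29597508] [ 0.52997315 -0.16440904  0.09447147]
```

View pics/c5.png

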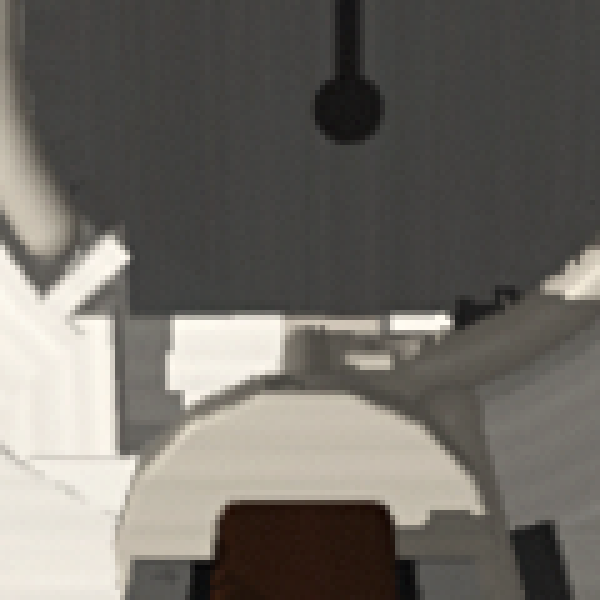

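The foot reaches about 4.5 mm under the lug (x 345–385), and the shank clears the lug's face by about 1.7 mm. I'll lift slowly.

Call:
move_arm --rows '[[[0, 0, -0.06], [0, 0, 0], -1], [[0, 0, -0.12], [0, 0, 0], -1], [[0, 0, -0.18], [0, 0, 0], -1], [[0, 0, -0.24], [0, 0, 0], -1], [[0, 0, -0.3], [0, 0, 0], -1], [[0, 0, -0.36], [0, 0, 0], -1], [[0, 0, -0.42], [0, 0, 0], -1], [[0, 0, -0.5], [0, 0, 0], -1], [[0, 0, -0.5], [0, 0, 0], -1]]'

```text
t: 10.65
eef_pos: [0.5295, -0.1644, 0.0994]
tool_rot: [3.141, -0.001, -3.053]
force: [-1.8, -1.4, -6.8]
gripper_width: 0.0153
gripper_force: 58.6
```

Call:
move_arm --rows '[[[0, 0, -0.06], [0, 0, 0], -1], [[0, 0, -0.12], [0, 0, 0], -1], [[0, 0, -0.18], [0, 0, 0], -1], [[0, 0, -0.24], [0, 0, 0], -1], [[0, 0, -0.3], [0, 0, 0], -1], [[0, 0, -0.36], [0, 0, 0], -1], [[0, 0, -0.42], [0, 0, 0], -1], [[0, 0, -0.5], [0, 0, 0], -1], [[0, 0, -0.5], [0, 0, 0], -1]]'

```text
t: 11.55
eef_pos: [0.5308, -0.1645, 0.1051]
tool_rot: [-3.141, 0.002, -3.053]
force: [-1.2, -0.1, -2.9]
gripper_width: 0.0151
gripper_force: 59.1
```

Call:
move_arm --rows '[[[0, 0, -0.06], [0, 0, 0], -1], [[0, 0, -0.12], [0, 0, 0], -1], [[0, 0, -0.18], [0, 0, 0], -1], [[0, 0, -0.24], [0, 0, 0], -1], [[0, 0, -0.3], [0, 0, 0], -1], [[0, 0, -0.36], [0, 0, 0], -1], [[0, 0, -0.42], [0, 0, 0], -1], [[0, 0, -0.5], [0, 0, 0], -1], [[0, 0, -0.5], [0, 0, 0], -1]]'

```text
t: 12.45
eef_pos: [0.5301, -0.1643, 0.1097]
tool_rot: [3.141, 0.0, -3.053]
force: [0.1, -0.0, -0.7]
gripper_width: 0.0153
gripper_force: 59.3
```

Run:
```python
from h import *
st=r.read_state();print(st['force'],st['eef_pos'])
im=vision.snapshot("wrist")[:,:,::-1];cv2.imwrite("pics/w6.png",im)
s=vision.snapshot("side")[:,:,::-1]
e=np.array(st['eef_pos']);w=proj("wrist",e-[0,0,.06],st).astype(int);x1,y1=w[0]-40,w[1]-85
c=proj("side",e-[0,0,.06]).astype(int);x0,y0=c[0]-40,c[1]-45
o=np.hstack([cv2.resize(s[y0:y0+90,x0:x0+60],(400,600),interpolation=3),cv2.resize(im[y1:y1+120,x1:x1+80],(400,600),interpolation=3)])
cv2.imwrite("pics/c6.png",cv2.convertScaleAbs(o,alpha=1.1))
```

```text
[ 0.05834787 -0.01755256 -0.69907535] [ 0.53007337 -0.16430239  0.10966873]
```

View pics/c6.png

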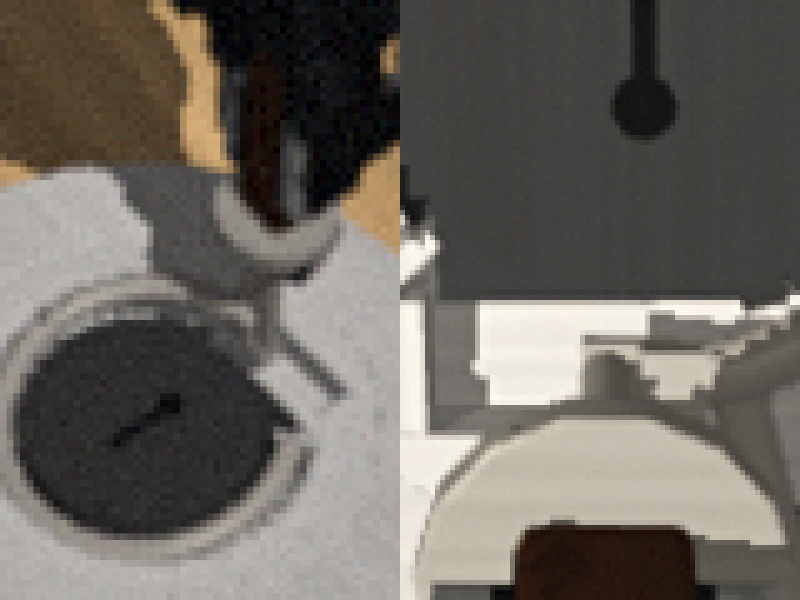

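The lug now sits raised above the foot at about (690,370) in the right half, and the force has dropped to the bias level, so the end looks propped. I'll drop the foot clear, back out and rise.

Call:
move_arm --rows '[[[0, 0, 0.1], [0, 0, 0], -1], [[0, 0, 0.2], [0, 0, 0], -1], [[0, 0, 0.25], [0, 0, 0], -1], [[0, -0.3, 0.25], [0, 0, 0], -1], [[0, -0.7, 0.25], [0, 0, 0], -1], [[0, -1.2, 0.25], [0, 0, 0], -1], [[0, -1.8, 0.25], [0, 0, 0], -1], [[0, -2, -2], [0, 0, 0], -1], [[0, -2, -5], [0, 0, 0], -1], [[-6, -2, -6], [0, 0, 0], -1], [[-6, -2, -6], [0, 0, 0], -1], [[-6, -2, -6], [0, 0, 0], -1]]'

```text
t: 13.75
eef_pos: [0.5935, -0.1796, 0.17]
tool_rot: [-3.14, 0.002, -3.053]
force: [0.3, -0.3, -2.0]
gripper_width: 0.0153
gripper_force: 59.4
```

Run:
```python
from h import *
import pickle
st=r.read_state();pickle.dump(st,open("st7.pkl","wb"));print(st['force'],st['eef_pos'],st['tool_rot'])
im=vision.snapshot("wrist")[:,:,::-1];cv2.imwrite("pics/w7.png",im)
x,y=proj("wrist",[.515,-.166,.03],st).astype(int);x0=x-120;y0=min(max(y-90,0),300);print(x0,y0)
cv2.imwrite("pics/w7c.png",cv2.convertScaleAbs(cv2.resize(im[y0:y0+180,x0:x0+240],(800,600),interpolation=3),alpha=1.2))
```

```text
[ 0.33430759 -0.26811666 -1.96614655] [ 0.59349158 -0.17961114  0.16995662] [-3.14049400e+00  2.04605250e-03 -3.05262718e+00]
227 34
```

View pics/w7c.png

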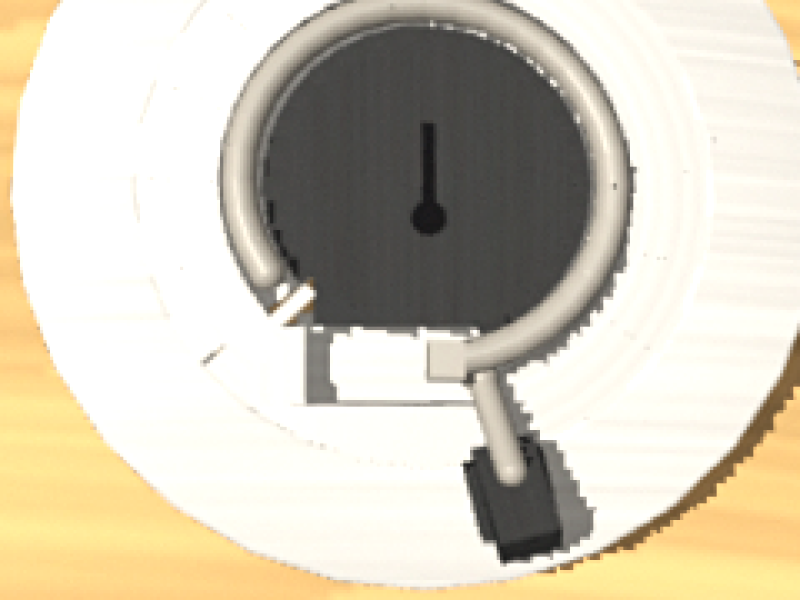

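The picture shows the catch ball at (485,378) now under the wire, so the end is propped and the ring is undamaged in place. Next I'll take the pick back over the stand.

Call:
move_arm --rows '[[[0.5, 4, -0.95], [0, 0, 0], -1], [[1, 8, -0.95], [0, 0, 0.05], -1], [[1.4, 12, -0.95], [0, 0, 0.13], -1], [[1.8, 16, -0.95], [0, 0, 0.2], -1], [[2.2, 20, -0.95], [0, 0, 0.27], -1], [[2.6, 24, -0.95], [0, 0, 0.337], -1], [[3, 28, -0.95], [0, 0, 0.337], -1], [[3.38, 31.5, -0.95], [0, 0, 0.337], -1], [[3.38, 32.57, -0.95], [0, 0, 0.337], -1], [[3.38, 32.57, -0.95], [0, 0, 0.337], -1], [[3.38, 32.57, -0.95], [0, 0, 0.337], -1], [[3.38, 32.57, -0.95], [0, 0, 0.337], -1]]'

```text
t: 15.0
eef_pos: [0.5293, 0.1409, 0.1788]
tool_rot: [-3.141, -0.0, 2.891]
force: [0.8, -0.7, -1.0]
gripper_width: 0.0152
gripper_force: 59.4
```

Run:
```python
from h import *
print(r.read_state()['tool_rot'],shift([.531,.1419,.0798]))
```

```text
[-3.14096602e+00 -1.82369682e-04  2.89080532e+00] [-0.14494148  0.14717206  9.90112776]
```

Call:
move_arm --rows '[[[-0.14, 0.14, 1], [0, 0, 0], -1], [[-0.14, 0.14, 2.5], [0, 0, 0], -1], [[-0.14, 0.14, 3.2], [0, 0, 0], -1], [[-0.14, 0.14, 3.8], [0, 0, 0], -1], [[-0.14, 0.14, 4.1], [0, 0, 0], -1], [[-0.14, 0.14, 4.4], [0, 0, 0], -1], [[-0.14, 0.14, 4.7], [0, 0, 0], -1], [[-0.14, 0.14, 5], [0, 0, 0], -1], [[-0.14, 0.14, 5], [0, 0, 0], -1]]'

```text
t: 15.9
eef_pos: [0.5307, 0.1434, 0.1287]
tool_rot: [-3.141, -0.0, 2.893]
force: [-0.1, 0.3, -0.9]
gripper_width: 0.0154
gripper_force: 59.4
```

Call:
move_arm --rows '[[[0, -0.05, 1], [0, 0, 0], -1], [[0, -0.1, 2], [0, 0, 0], -1], [[0, -0.1, 3], [0, 0, 0], -1], [[0, -0.1, 4], [0, 0, 0], -1], [[0, -0.1, 4.4], [0, 0, 0], -1], [[0, -0.1, 4.6], [0, 0, 0], -1], [[0, -0.1, 4.7], [0, 0, 0], -1], [[0, -0.1, 4.8], [0, 0, 0], -1], [[0, -0.1, 4.8], [0, 0, 0], -1]]'

```text
t: 16.8
eef_pos: [0.5309, 0.1425, 0.0812]
tool_rot: [3.141, 0.001, 2.893]
force: [-0.2, 0.1, -0.9]
gripper_width: 0.0153
gripper_force: 59.4
```

Call:
move_arm --rows '[[[0, 0, 0.05], [0, 0, 0], -1], [[0, 0, 0.1], [0, 0, 0], -1], [[0, 0, 0.12], [0, 0, 0], -1], [[0, 0, 0.12], [0, 0, 0], -1]]'

```text
t: 17.2
eef_pos: [0.5307, 0.1425, 0.08]
tool_rot: [3.142, 0.0, 2.893]
force: [-1.2, 0.4, 0.4]
gripper_width: 0.0151
gripper_force: 59.7
```

Call:
move_arm --rows '[[[0, 0, 0], [0, 0, 0], -0.5], [[0, 0, 0], [0, 0, 0], 0], [[0, 0, 0], [0, 0, 0], 1], [[0, 0, 0], [0, 0, 0], 1], [[0, 0, 0], [0, 0, 0], 1], [[0, 0, 0], [0, 0, 0], 1], [[0, 0, -3], [0, 0, 0], 1], [[0, 0, -6], [0, 0, 0], 1], [[0, 0, -10], [0, 0, 0], 1], [[0, 0, -10], [0, 0, 0], 1], [[0, 0, -10], [0, 0, 0], 1]]'

```text
t: 18.3
eef_pos: [0.5314, 0.1425, 0.1808]
tool_rot: [3.141, 0.002, 2.893]
force: [-0.7, 0.2, -0.7]
gripper_width: 0.0853
gripper_force: 0.0
```

Run:
```python
from h import *
import pickle
st=r.read_state()
im=vision.snapshot("wrist")[:,:,::-1];cv2.imwrite("pics/w8.png",im)
# compare to first view of hanging pick: project collar / handle-top & segment
s0=pickle.load(open("st1.pkl","rb"));im0=cv2.imread("pics/w1.png")
def q(im,st):
    hsv=cv2.cvtColor(im,cv2.COLOR_BGR2HSV).astype(int)
    a=proj("wrist",[.5295,.143,.068],st).astype(int)
    m=((hsv[:,:,1]<45)&(hsv[:,:,2]>70)).astype(np.uint8);roi=np.zeros_like(m);roi[a[1]-35:a[1]+35,a[0]-35:a[0]+35]=1
    ys,xs=np.nonzero(m*roi);print("collar",len(xs),onz("wrist",(xs.min()+xs.max())/2,ys.min(),.068,st).round(4), onz("wrist",xs.min(),ys.mean(),.068,st).round(4),onz("wrist",xs.max(),ys.mean(),.068,st).round(4))
q(im0,s0);q(im,st);print(st['eef_pos'])
d=cv2.absdiff(cv2.imread("pics/top0.png"),vision.snapshot("top")[:,:,::-1]).max(2)
print("top diff around stand (265,271)",(d[255:290,248:285]>40).sum(), d[255:290,248:285].mean())
# ring geometry from propped view w7
st=pickle.load(open("st7.pkl","rb"))
f=lambda u,v,z:onz("wrist",227+u*.3,34+v*.3,z,st)
print("lug corners @.044",[f(*p,.044).round(4) for p in[(427,341),(466,344),(466,382),(427,380)]])
# wire mid at 45deg seen near (575,300)?
g=np.array([.4872,-.1630]);th=.095;M=np.array([[np.cos(th),-np.sin(th)],[np.sin(th),np.cos(th)]])
for a in(30,45,60,180,270):
    t=np.radians(a);z=.026+.014*(np.cos(t)*.042+.046)/.088
    for rr in(.038,.046):
        p=g+M@(rr*np.array([np.cos(t),np.sin(t)]));uv=proj("wrist",[*p,z],st);print(a,rr,((uv-[227,34])/.3).round(0))
```

```text
collar 976 [0.5125 0.1492 0.068 ] [0.5184 0.1284 0.068 ] [0.5306 0.1609 0.068 ]
collar 989 [0.5117 0.1473 0.068 ] [0.5194 0.1277 0.068 ] [0.5278 0.1609 0.068 ]
[0.53143985 0.14253402 0.18080998]
top diff around stand (265,271) 356 29.9976833976834
lug corners @.044 [array([ 0.5232, -0.1611,  0.044 ]), array([ 0.523 , -0.1526,  0.044 ]), array([ 0.5312, -0.1517,  0.044 ]), array([ 0.5317, -0.1602,  0.044 ])]
30 0.038 [517. 328.]
30 0.046 [535. 359.]
45 0.038 [552. 302.]
45 0.046 [576. 328.]
60 0.038 [578. 268.]
60 0.046 [608. 287.]
180 0.038 [426.  23.]
180 0.046 [426. -10.]
270 0.038 [258. 180.]
270 0.046 [222. 181.]
```

The pick hangs in its original place to within 1 mm. I'll work out the ring grasp with the tool normal to the leaned ring.

```bash
cat > g.py <<'E'
from h import *
def target(a=48,g=(.487,-.1635),th=.095,be=.158,d=.003):
    Rt=R.from_euler('z',th)
    c=np.array([*g,0])+Rt.apply([-.046+.046*np.cos(be)-.004*np.sin(be),0,.022+.046*np.sin(be)+.004*np.cos(be)])
    ex=Rt.apply([np.cos(be),0,np.sin(be)]);ey=Rt.apply([0,1,0]);n=np.cross(ex,ey)
    t=np.radians(a);y=np.cos(t)*ex+np.sin(t)*ey;z=-n;x=np.cross(y,z)
    P=c+.042*y
    return P,R.from_matrix(np.c_[x,y,z]),P+d*z,c
def rel(Pt,Rt):
    st=r.read_state();Rc=R.from_euler('xyz',st['tool_rot'])
    return (Rc.inv().apply(Pt-st['eef_pos'])*100).round(2),(Rc.inv()*Rt).as_rotvec().round(3)
E
python3 - <<'E'
from g import *
P,Rt,T,c=target();print(P,T,Rt.as_euler('xyz'));z=Rt.as_matrix()[:,2]
H=T-.06*z;print(H,rel(H,Rt),rel(H+[0,0,.06],Rt))
E
```

```text
[ 0.51047066 -0.1299101   0.03760987] [ 0.51094057 -0.12986532  0.03464724] [3.03538257 0.11719706 2.49731764]
[ 0.50154253 -0.13076083  0.09389988] (array([ -3.99, -27.16,   8.51]), array([-0.082, -0.138,  0.388])) (array([ -3.98, -27.17,   2.51]), array([-0.082, -0.138,  0.388]))
```

Call:
move_arm --rows '[[[-0.6, -4, 0], [0, 0, 0], 0], [[-1.2, -8, 0], [-0.01, -0.02, 0.08], 0], [[-1.8, -12, 0], [-0.03, -0.05, 0.16], 0], [[-2.4, -16, 0], [-0.05, -0.08, 0.24], 0], [[-3, -20, 0.5], [-0.07, -0.11, 0.32], 0], [[-3.6, -24, 1.5], [-0.082, -0.138, 0.388], 0], [[-3.99, -27.16, 4], [-0.082, -0.138, 0.388], 0], [[-3.99, -27.16, 7], [-0.082, -0.138, 0.388], 0], [[-3.99, -27.16, 8.5], [-0.082, -0.138, 0.388], 0], [[-3.99, -27.16, 8.5], [-0.082, -0.138, 0.388], 0], [[-3.99, -27.16, 8.5], [-0.082, -0.138, 0.388], 0], [[-3.99, -27.16, 8.5], [-0.082, -0.138, 0.388], 0]]'

```text
t: 19.6
eef_pos: [0.503, -0.1306, 0.0954]
tool_rot: [3.034, 0.119, 2.498]
force: [0.3, -0.3, -0.4]
gripper_width: 0.0426
gripper_force: 0.0
```

Run:
```python
from g import *
st=r.read_state();print(st['eef_pos'],st['tool_rot'],st['gripper_width'])
im=vision.snapshot("wrist");cv2.imwrite("pics/w9.png",im[:,:,::-1])
P,Rt,T,c=target();print("shift",rel(T,Rt))
R_=Rt.as_matrix();gray=im.mean(2)
# radial profiles at several angles along ring plane
for a in(30,48,58,70,90,200,230):
    t=np.radians(a);y0=np.cos(np.radians(a-48))*R_[:,1]+np.sin(np.radians(a-48))*np.cross(-R_[:,2],R_[:,1])
    out=[]
    for rr in range(30,56):
        u=proj("wrist",c+rr*.001*y0,st)
        out.append(int(cv2.getRectSubPix(gray.astype(np.float32),(1,1),(float(u[0]),float(u[1])))[0,0]) if 0<=u[0]<640 and 0<=u[1]<480 else -1)
    print(a,out)
```

```text
[ 0.50296031 -0.13057318  0.09537561] [3.03445594 0.11944212 2.4981062 ] 0.04257587499443895
shift (array([ 0.16, -0.13,  6.15]), array([0.001, 0.003, 0.001]))
30 [58, 57, 58, 57, 54, 56, 60, 90, 116, 151, 167, 195, 183, 157, 138, 101, 86, 138, 205, 212, 200, 183, 205, 211, 202, 201]
48 [55, 56, 57, 57, 57, 57, 57, 56, 111, 165, 178, 198, 168, 148, 124, 88, 75, 88, 192, 207, 208, 215, 208, 205, 208, 209]
58 [57, 59, 57, 57, 57, 53, 54, 51, 117, 170, 184, 192, 163, 143, 117, 80, 87, 88, 87, 160, 209, 212, 212, 207, 206, 209]
70 [58, 57, 58, 56, 49, 57, 58, 60, 145, 135, 72, 72, 75, 74, 71, 66, 119, 104, 95, 94, 95, 100, 101, 98, 97, 99]
90 [58, 57, 58, 55, 57, 59, 58, 58, 138, 176, 190, 176, 150, 128, 100, 72, 87, 97, 140, 214, 203, 101, 99, 98, 98, 99]
200 [61, 62, 62, 62, 62, 60, 77, 98, 72, 104, 134, 152, 178, 194, 164, 147, 129, 219, 229, 229, 234, 234, 231, 230, 232, 234]
230 [57, 57, 57, 60, 60, 58, 67, 94, 64, 80, 108, 132, 153, 188, 188, 168, 119, 160, 226, 224, 226, 230, 228, 226, 226, 229]
```

The model matches the image, with the wire edges at radii of 38–46 mm. I'll descend and close.

Call:
move_arm --rows '[[[0.16, -0.13, 2], [0, 0, 0], 0], [[0.16, -0.13, 4], [0, 0, 0], 0], [[0.16, -0.13, 5], [0, 0, 0], 0], [[0.16, -0.13, 5.6], [0, 0, 0], 0], [[0.16, -0.13, 6], [0, 0, 0], 0], [[0.16, -0.13, 6.1], [0, 0, 0], 0], [[0.16, -0.13, 6.1], [0, 0, 0], 0], [[0.16, -0.13, 6.1], [0, 0, 0], 0]]'

```text
t: 20.45
eef_pos: [0.5104, -0.13, 0.0347]
tool_rot: [3.034, 0.119, 2.498]
force: [-0.1, 0.7, 0.8]
gripper_width: 0.0427
gripper_force: 0.0
```

Run:
```python
from g import *
P,Rt,T,c=target();print(r.read_state()['force'],rel(T,Rt))
```

```text
[-0.08969613  0.67831722  0.76588912] (array([-0.04,  0.04,  0.02]), array([0.001, 0.002, 0.   ]))
```

Call:
move_arm --rows '[[[0, 0, 0], [0, 0, 0], -0.4], [[0, 0, 0], [0, 0, 0], -0.7], [[0, 0, 0], [0, 0, 0], -1], [[0, 0, 0], [0, 0, 0], -1], [[0, 0, 0], [0, 0, 0], -1], [[0, 0, 0], [0, 0, 0], -1], [[0, 0, 0], [0, 0, 0], -1]]'

```text
t: 21.15
eef_pos: [0.5102, -0.1299, 0.0343]
tool_rot: [3.034, 0.119, 2.498]
force: [0.2, -0.1, 0.1]
gripper_width: 0.0054
gripper_force: 56.6
```

Call:
move_arm --rows '[[[0, 0, 0], [0, 0, 0], -0.6], [[0, 0, 0], [0, 0, 0], -0.6], [[0, 0, 0], [0, 0, 0], -0.6], [[0, 0, 0.12], [0, 0, 0], -0.6], [[0, 0, 0.25], [0, 0, 0], -0.6], [[0, 0, 0.25], [0, 0, 0], -0.6], [[0, 0, 0.25], [0, 0, 0], -1], [[0, 0, 0.25], [0, 0, 0], -1], [[0, 0, 0.25], [0, 0, 0], -1], [[0, 0, 0.25], [0, 0, 0], -1], [[0, 0, 0.25], [0, 0, 0], -1]]'

```text
t: 22.25
eef_pos: [0.5107, -0.1302, 0.032]
tool_rot: [3.035, 0.119, 2.497]
force: [-1.4, -2.1, 5.5]
gripper_width: 0.0058
gripper_force: 57.9
```

The width hardly changed with depth, so the narrow reading is pad compliance. I'll regrip about 2 mm higher so the fingertips don't go below the wire.

Call:
move_arm --rows '[[[0, 0, 0], [0, 0, 0], -0.6], [[0, 0, 0], [0, 0, 0], -0.6], [[0, 0, 0], [0, 0, 0], -0.6], [[0, 0, -0.1], [0, 0, 0], -0.6], [[0, 0, -0.2], [0, 0, 0], -0.6], [[0, 0, -0.2], [0, 0, 0], -0.6], [[0, 0, -0.2], [0, 0, 0], -1], [[0, 0, -0.2], [0, 0, 0], -1], [[0, 0, -0.2], [0, 0, 0], -1], [[0, 0, -0.2], [0, 0, 0], -1], [[0, 0, -0.2], [0, 0, 0], -1]]'

```text
t: 23.35
eef_pos: [0.51, -0.1298, 0.0337]
tool_rot: [3.035, 0.118, 2.498]
force: [-0.1, -0.2, -0.2]
gripper_width: 0.0058
gripper_force: 57.4
```

```bash
cat > prof.py <<'E'
from g import *
def prof(c,Rt,angs,st,im,lo=34,hi=50):
    R_=Rt.as_matrix();gray=im.mean(2).astype(np.float32)
    for a in angs:
        y0=np.cos(np.radians(a-48))*R_[:,1]+np.sin(np.radians(a-48))*np.cross(-R_[:,2],R_[:,1]);out=[]
        for rr in range(lo,hi):
            u=proj("wrist",c+rr*.001*y0,st)
            out.append(int(gray[int(round(u[1])),int(round(u[0]))]) if 0<=u[0]<639.4 and 0<=u[1]<479.4 else -1)
        print(a,out)
E
python3 - <<'E'
from prof import *
P,Rt,T,c=target();st=r.read_state();im=vision.snapshot("wrist");cv2.imwrite("pics/w10.png",im[:,:,::-1])
print(st['force'],rel(T,Rt));prof(c,Rt,(70,90,110,130,200,230,250),st,im)
E
```

```text
[-0.11044069 -0.16959406 -0.23887017] (array([-0.09,  0.06, -0.08]), array([0.001, 0.001, 0.   ]))
70 [27, 29, 31, 27, 68, 84, 84, 87, 86, 84, 82, 78, 104, 111, 109, 108]
90 [30, 31, 30, 30, 75, 83, 84, 86, 87, 84, 82, 79, 79, 112, 110, 108]
110 [31, 30, 30, 29, 65, 82, 85, 88, 93, 85, 80, 79, 78, 111, 107, 110]
130 [66, 66, 56, 25, 170, 185, 191, 211, 179, 151, 128, 82, 233, 233, 234, 238]
200 [68, 69, 71, 115, 76, 104, 140, 162, 183, 207, 190, 178, 77, 194, 239, 238]
230 [64, 65, 66, 96, 70, 78, 108, 136, 157, 171, 204, 187, 158, 99, 239, 231]
250 [66, 62, 168, 76, 71, 74, 98, 124, 143, 169, 192, 190, 184, 223, 227, 229]
```

Call:
move_arm --rows '[[[-0.02, 0.02, -0.2], [0, 0, 0], -1], [[-0.05, 0.04, -0.4], [0, 0, 0], -1], [[-0.07, 0.06, -0.6], [0, 0, 0], -1], [[-0.09, 0.08, -0.8], [0, 0, 0], -1], [[-0.12, 0.1, -1], [0, 0, 0], -1], [[-0.18, 0.16, -1.5], [0, 0, 0], -1], [[-0.24, 0.21, -2], [0, 0, 0], -1], [[-0.36, 0.32, -3], [0, 0, 0], -1], [[-0.36, 0.32, -3], [0, 0, 0], -1]]'

```text
t: 24.3
eef_pos: [0.5112, -0.1303, 0.0658]
tool_rot: [3.034, 0.121, 2.498]
force: [0.0, -0.3, -0.9]
gripper_width: 0.0054
gripper_force: 57.6
```

Run:
```python
from prof import *
st=r.read_state();im=vision.snapshot("wrist");cv2.imwrite("pics/w11.png",im[:,:,::-1])
_,Rt0,T0,c0=target()
Rt=R.from_euler('xyz',st['tool_rot']);off=np.array([.0009,-.0006,.0008]) # TCP-vs-T at grasp
c=st['eef_pos']+Rt.apply(Rt0.inv().apply(c0-T0)+[-.0009,.0006,-.0008])
print(st['force'],c,st['gripper_width']);prof(c,Rt,(90,110,130,160,200,230,250),st,im,30,54)
```

```text
[ 0.01044089 -0.33962846 -0.94060159] [ 0.48706895 -0.16415274  0.06524936] 0.005426832564172945
90 [61, 61, 63, 60, 61, 60, 62, 63, 73, 80, 82, 85, 84, 80, 78, 74, 73, 109, 106, 156, 161, 223, 223, 223]
110 [64, 62, 63, 62, 63, 63, 61, 64, 67, 78, 81, 83, 89, 84, 79, 76, 73, 64, 66, 43, 25, 55, 108, 105]
130 [64, 66, 64, 64, 64, 65, 63, 65, 83, 179, 184, 210, 182, 153, 131, 93, 75, 66, 65, 31, 23, 100, 157, 239]
160 [66, 67, 66, 66, 64, 35, 28, 28, 47, 149, 171, 184, 212, 169, 156, 132, 90, 243, 235, 238, 244, 102, 243, 229]
200 [89, 103, 105, 102, 104, 85, 85, 85, 69, 111, 139, 161, 176, 206, 178, 163, 235, 236, 235, 234, 234, 237, 237, 235]
230 [229, 232, 225, 226, 232, 231, 225, 62, 73, 98, 124, 148, 158, 189, 186, 178, 228, 229, 227, 226, 224, 225, 226, 229]
250 [223, 222, 221, 225, 225, 202, 64, 69, 78, 89, 119, 133, 165, 182, 184, 189, 222, 221, 219, 221, 223, 222, 222, 221]
```

The ring is held and follows the gripper rigidly, normal to the tool. Now up, level, and over to the tray above everything else.

Run:
```python
from g import *
Rv=R.from_euler('xyz',[np.pi,0,2.498])
for p in([.505,-.13,.22],[.5,.13,.22],[.490,.392,.22],[.490,.392,.04]):print(rel(np.array(p),Rv))
```

```text
(array([ -1.38,   1.31, -15.37]), array([0.107, 0.121, 0.006]))
(array([ 14.51,  21.89, -15.09]), array([0.107, 0.121, 0.006]))
(array([ 30.92,  42.34, -14.89]), array([0.107, 0.121, 0.006]))
(array([33.09, 40.43,  2.88]), array([0.107, 0.121, 0.006]))
```

Call:
move_arm --rows '[[[-0.2, 0.2, -2], [0, 0, 0], -1], [[-0.5, 0.4, -5], [0, 0, 0], -1], [[-0.8, 0.8, -9], [0.05, 0.06, 0.003], -1], [[-1.1, 1.1, -12], [0.107, 0.121, 0.006], -1], [[-1.4, 1.3, -15.3], [0.107, 0.121, 0.006], -1], [[0.6, 4, -15.3], [0.107, 0.121, 0.006], -1], [[3, 7, -15.2], [0.107, 0.121, 0.006], -1], [[5.5, 10.2, -15.2], [0.107, 0.121, 0.006], -1], [[8, 13.5, -15.2], [0.107, 0.121, 0.006], -1], [[10.5, 16.7, -15.1], [0.107, 0.121, 0.006], -1], [[13, 20, -15.1], [0.107, 0.121, 0.006], -1], [[15.5, 23.1, -15.1], [0.107, 0.121, 0.006], -1], [[18, 26.2, -15], [0.107, 0.121, 0.006], -1], [[20.5, 29.3, -15], [0.107, 0.121, 0.006], -1], [[23, 32.5, -15], [0.107, 0.121, 0.006], -1], [[25.5, 35.6, -14.9], [0.107, 0.121, 0.006], -1], [[28, 38.7, -14.9], [0.107, 0.121, 0.006], -1], [[30.9, 42.3, -14.9], [0.107, 0.121, 0.006], -1], [[30.9, 42.3, -14.9], [0.107, 0.121, 0.006], -1], [[30.9, 42.3, -14.9], [0.107, 0.121, 0.006], -1]]'

```text
t: 26.35
eef_pos: [0.4887, 0.3925, 0.2187]
tool_rot: [-3.14, -0.003, 2.5]
force: [0.1, -1.0, -1.2]
gripper_width: 0.0054
gripper_force: 57.7
```

Run:
```python
from prof import *
st=r.read_state();im=vision.snapshot("wrist");cv2.imwrite("pics/w12.png",im[:,:,::-1])
_,Rt0,T0,c0=target();Rt=R.from_euler('xyz',st['tool_rot'])
c=st['eef_pos']+Rt.apply(Rt0.inv().apply(c0-T0)+[-.0009,.0006,-.0008])
print(st['force'],st['tool_rot'],c);prof(c,Rt,(110,160,200,250,290),st,im,34,50)
Rv=R.from_euler('xyz',[np.pi,0,2.498]);
print(rel(np.array([.490,.392,.03]),Rv))
# tray corners in wrist view: predicted and outline in top picture by edges
print([proj("wrist",[.465+sx*.085,.358+sy*.085,.018],st).round() for sx in(-1,1) for sy in(-1,1)])
g=cv2.cvtColor(cv2.imread("pics/top0.png"),cv2.COLOR_BGR2HSV)
m=((g[:,:,1]<70)&(g[:,:,2]<150)).astype(np.uint8);m[:, :120]=0;m[:,240:]=0;m[:250]=0;m[345:]=0
cs=max(cv2.findContours(m,0,2)[0],key=cv2.contourArea);b=cv2.boxPoints(cv2.minAreaRect(cs));print([onz("top",*p,.018).round(3) for p in b])
```

```text
[ 0.08854196 -1.01471278 -1.17678626] [-3.14012405e+00 -2.54220376e-03  2.50028304e+00] [0.46469472 0.35878768 0.22252722]
110 [125, 126, 125, 124, 130, 180, 183, 185, 170, 155, 118, 90, 71, 125, 125, 125]
160 [191, 174, 173, 176, 184, 124, 157, 169, 202, 191, 160, 144, 112, 163, 172, 181]
200 [195, 196, 191, 182, 74, 92, 111, 141, 160, 193, 185, 173, 163, 189, 185, 169]
250 [42, 39, 64, 69, 74, 82, 112, 123, 152, 163, 183, 187, 38, 32, 38, 40]
290 [14, 12, 14, 17, 16, 16, 15, 15, 14, 13, 15, 13, 14, 15, 12, 13]
(array([-0.1 ,  0.14, 18.89]), array([-0.002, -0.003,  0.001]))
[array([160., 193.]), array([294.,  81.]), array([265., 317.]), array([400., 226.])]
[array([0.549, 0.448, 0.018]), array([0.547, 0.274, 0.018]), array([0.381, 0.271, 0.018]), array([0.383, 0.442, 0.018])]
```

Call:
move_arm --rows '[[[0, 0, 4], [-0.002, -0.003, 0], -1], [[0, 0, 8], [-0.002, -0.003, 0], -1], [[0, 0, 12], [-0.002, -0.003, 0], -1], [[0, 0, 16], [-0.002, -0.003, 0], -1], [[0, 0, 19], [-0.002, -0.003, 0], -1], [[0, 0, 20], [-0.002, -0.003, 0], -1], [[0, 0, 20.5], [-0.002, -0.003, 0], -1], [[0, 0, 20.8], [-0.002, -0.003, 0], -1], [[0, 0, 20.8], [-0.002, -0.003, 0], -1], [[0, 0, 20.8], [-0.002, -0.003, 0], -1]]'

```text
t: 27.4
eef_pos: [0.49, 0.3926, 0.0131]
tool_rot: [3.137, 0.001, 2.498]
force: [-0.7, -1.0, -1.0]
gripper_width: 0.0058
gripper_force: 57.8
```

Call:
move_arm --rows '[[[0, 0, 0.1], [0, 0, 0], -1], [[0, 0, 0.2], [0, 0, 0], -1], [[0, 0, 0.3], [0, 0, 0], -1], [[0, 0, 0.4], [0, 0, 0], -1], [[0, 0, 0.45], [0, 0, 0], -1], [[0, 0, 0.45], [0, 0, 0], -1]]'

```text
t: 28.0
eef_pos: [0.4889, 0.392, 0.0069]
tool_rot: [3.14, 0.0, 2.498]
force: [0.2, -0.0, -1.6]
gripper_width: 0.0054
gripper_force: 57.8
```

Call:
move_arm --rows '[[[0, 0, 0.05], [0, 0, 0], -1], [[0, 0, 0.1], [0, 0, 0], -1], [[0, 0, 0.15], [0, 0, 0], -1], [[0, 0, 0.15], [0, 0, 0], -1], [[0, 0, 0.15], [0, 0, 0], -1]]'

```text
t: 28.5
eef_pos: [0.489, 0.3921, 0.0056]
tool_rot: [3.14, 0.001, 2.498]
force: [-0.6, -1.6, -0.2]
gripper_width: 0.0055
gripper_force: 58.0
```

Call:
move_arm --rows '[[[0, 0, 0.04], [0, 0, 0], -1], [[0, 0, 0.08], [0, 0, 0], -1], [[0, 0, 0.1], [0, 0, 0], -1], [[0, 0, 0.1], [0, 0, 0], -1]]'

```text
t: 28.9
eef_pos: [0.489, 0.3921, 0.0053]
tool_rot: [3.139, 0.001, 2.498]
force: [-1.4, -0.9, 6.7]
gripper_width: 0.0053
gripper_force: 58.5
```

The ring is touching the tray floor. I'll open gently and then rise.

Call:
move_arm --rows '[[[0, 0, 0], [0, 0, 0], -0.8], [[0, 0, 0], [0, 0, 0], -0.7], [[0, 0, 0], [0, 0, 0], -0.5], [[0, 0, 0], [0, 0, 0], -0.4], [[0, 0, 0], [0, 0, 0], -0.4], [[0, 0, 0], [0, 0, 0], -0.4], [[0, 0, -0.5], [0, 0, 0], -0.4], [[0, 0, -1.5], [0, 0, 0], -0.4], [[0, 0, -4], [0, 0, 0], -0.4], [[0, 0, -8], [0, 0, 0], -0.4], [[0, 0, -12], [0, 0, 0], 0], [[0, 0, -16], [0, 0, 0], 0], [[0, 0, -16], [0, 0, 0], 0], [[0, 0, -16], [0, 0, 0], 0]]'

```text
t: 30.3
eef_pos: [0.4896, 0.3924, 0.1667]
tool_rot: [3.136, 0.002, 2.498]
force: [0.6, -0.5, -0.6]
gripper_width: 0.0426
gripper_force: 0.0
```

Run:
```python
from prof import *
st=r.read_state();im=vision.snapshot("wrist");cv2.imwrite("pics/w13.png",im[:,:,::-1])
Rt=R.from_euler('xyz',[np.pi,0,2.498]);c=np.array([.489,.3921,.008])-.042*Rt.as_matrix()[:,1]
print(st['eef_pos'],st['force'],c)
prof(c,Rt,(20,48,80,110,160,200,250,290,335),st,im,32,52)
d=cv2.absdiff(cv2.imread("pics/top0.png"),vision.snapshot("top")[:,:,::-1]).max(2)
n,l,s,ce=cv2.connectedComponentsWithStats((d>35).astype(np.uint8))
print([(s[i].tolist()) for i in range(1,n) if s[i][4]>6])
```

```text
[0.48959037 0.39243204 0.16668571] [ 0.59892112 -0.47614686 -0.6050156 ] [0.46379692 0.35850231 0.008     ]
20 [117, 118, 119, 119, 120, 118, 117, 145, 173, 186, 208, 188, 162, 144, 96, 81, 84, 115, 117, 115]
48 [119, 120, 119, 119, 117, 116, 122, 163, 185, 202, 186, 165, 145, 119, 83, 46, 70, 106, 119, 116]
80 [122, 121, 121, 119, 118, 122, 144, 185, 199, 200, 168, 141, 120, 81, 63, 49, 48, 66, 121, 119]
110 [122, 123, 124, 124, 123, 123, 153, 182, 188, 186, 167, 136, 113, 74, 52, 88, 126, 125, 122, 123]
160 [131, 130, 131, 129, 130, 118, 142, 161, 178, 185, 182, 167, 154, 118, 101, 133, 131, 131, 131, 131]
200 [134, 135, 134, 126, 124, 52, 84, 116, 150, 162, 198, 197, 177, 164, 125, 135, 137, 138, 137, 136]
250 [135, 135, 80, 49, 47, 54, 72, 90, 123, 145, 167, 200, 200, 192, 175, 148, 134, 136, 134, 135]
290 [129, 132, 107, 68, 45, 48, 68, 81, 109, 132, 132, 166, 179, 186, 183, 141, 127, 126, 125, 129]
335 [121, 122, 122, 121, 121, 121, 121, 122, 120, 121, 119, 119, 121, 119, 121, 120, 119, 118, 118, 118]
[[0, 231, 164, 249, 17379], [372, 273, 7, 9, 13], [400, 276, 5, 15, 20], [371, 288, 33, 17, 76], [154, 290, 10, 9, 43], [0, 366, 4, 6, 18], [38, 422, 58, 48, 1160], [241, 433, 28, 14, 218], [0, 461, 4, 5, 8], [68, 465, 3, 4, 8], [0, 466, 14, 10, 80], [202, 473, 13, 7, 52], [25, 475, 14, 5, 26], [5, 478, 7, 2, 11]]
```

The ring lies flat in the tray, the pick is back in its stand, and the overhead image shows no change at the other items.

```bash
python3 -c "
from station import r
print(r.finish_job())"
```

```text
the job is handed in; nothing more can be done
None
```

The ring was levered up past the catch, the pick hung back in its stand, and the ring set down flat in the parts tray; the job was handed in at about 30 s, and no verdict was returned.

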